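Put the files and felt bobs away by kind

TASK

Put the finishing tools away by kind, so that file teeth do not knock together and no grit or red compound gets on the clean felts: lay the two needle files in the wooden file rest, one in each bay with its ends in the comb slots; set the red felt bob in the recess of the red tray, and the two white felt bobs in the white tray, one in each recess, all sitting flat. Do not disturb the polish jar or the sanding block beside them.

Things in the scene. Friction and masses are not known exactly. Their poses are not given: they have to be found in the camera images.
- file_a: needle file, plain turned wooden handle, flat steel blade, 171 mm long, lying flat, 40 g. Origin: mid length, on the underside (its axis is 10.5 mm above). y axis runs along the file, handle to tip: handle y = -86 to +2 mm, up to 21 mm thick; blade to +85 mm, 12 mm wide, 3 mm thick, at axis height. Take it by the handle, about y = -36 mm
- file_b: needle file, plain turned wooden handle, thin round steel blade, 166 mm long, lying flat, 30 g. Origin and axes as file_a: handle y = -83 to +5 mm, up to 21 mm thick; blade to +83 mm, 6 mm thick, at axis height (10.5 mm). Take it by the handle, about y = -34 mm
- bob_red: red felt polishing bob, a flat disc 28 mm in diameter and 10 mm thick, lying flat on a fixed dark rubber mat 2 mm thick. Origin: centre of its underside, z up. 12 g
- bob_wide: off-white felt polishing bob, a flat disc 32 mm in diameter and 12 mm thick, lying flat on a fixed dark rubber mat 2 mm thick. Origin: centre of its underside, z up. 12 g
- bob_tall: off-white felt polishing bob, a small drum 24 mm in diameter and 18 mm tall, standing on a fixed dark rubber mat 2 mm thick. Origin: centre of its underside, z up. 12 g
- file_rest: fixed wooden file rest, 196 x 120 mm (x, y). Origin: centre of underside. A 6 mm board with two bays along x (grey felt strips), centres at y = +31 and -31 mm. Cross combs at both ends (|x| 70 to 98 mm) rise to 21 mm above the underside, slots 38 mm wide; open between them for fingers. A file lies on the board centred lengthwise, both ends in comb slots, either way round
- white_tray: fixed white plate on a plywood foot, 128 x 64 mm (x, y) and 13 mm high, with two round recesses side by side, 48 mm in diameter and 4 mm deep, centred at x = +32 and -32 mm, y = 0; recess floors 9 mm above the underside. Origin: centre of its underside
- red_tray: fixed red plate on a plywood foot, 64 x 64 mm and 13 mm high, with one round recess in its centre, 48 mm in diameter and 4 mm deep; recess floor 9 mm above the underside. Origin: centre of its underside
- jar: bystander: off-white screw-cap polish jar with a black cap, 54 mm in diameter, 77 mm tall, standing to the right of the work. Origin: centre of its underside
- sanding_block: bystander: cork sanding block, 39 x 72 x 25 mm (x, y, z), lying to the right of the work. Origin: centre of its underside

How it is judged (in metres and radians):
At the end, for the whole second after the job is handed in: One file lies on the board in each bay of the file rest: within 14 mm of the bay centre line, 20 mm lengthwise, 11 degrees of parallel, either way round. Red bob flat on the floor of the red recess, one off-white bob flat in each white recess. All at rest; jar and sanding block not moved over 15 mm (((x of file_a in the frame of file_rest between -0.02 and 0.02 m and y of file_a in the frame of file_rest between 0.017 and 0.045 m and z of file_a in the frame of file_rest between 0.002 and 0.01 m and angle between the y axis of each of file_a, file_b and the x axis of file_rest, either way round below 0.2 rad and x of file_b in the frame of file_rest between -0.02 and 0.02 m and y of file_b in the frame of file_rest between -0.045 and -0.017 m and z of file_b in the frame of file_rest between 0.002 and 0.01 m) or (x of file_a in the frame of file_rest between -0.02 and 0.02 m and y of file_a in the frame of file_rest between -0.045 and -0.017 m and z of file_a in the frame of file_rest between 0.002 and 0.01 m and angle between the y axis of each of file_a, file_b and the x axis of file_rest, either way round below 0.2 rad and x of file_b in the frame of file_rest between -0.02 and 0.02 m and y of file_b in the frame of file_rest between 0.017 and 0.045 m and z of file_b in the frame of file_rest between 0.002 and 0.01 m)) and ((x of bob_wide in the frame of white_tray between 0.018 and 0.046 m and y of bob_wide in the frame of white_tray between -0.014 and 0.014 m and z of bob_wide in the frame of white_tray between 0.006 and 0.0107 m and angle between each of bob_wide, bob_tall's own z axis and vertical below 0.08 rad and x of bob_tall in the frame of white_tray between -0.046 and -0.018 m and y of bob_tall in the frame of white_tray between -0.014 and 0.014 m and z of bob_tall in the frame of white_tray between 0.006 and 0.0107 m) or (x of bob_wide in the frame of white_tray between -0.046 and -0.018 m and y of bob_wide in the frame of white_tray between -0.014 and 0.014 m and z of bob_wide in the frame of white_tray between 0.006 and 0.0107 m and angle between each of bob_wide, bob_tall's own z axis and vertical below 0.08 rad and x of bob_tall in the frame of white_tray between 0.018 and 0.046 m and y of bob_tall in the frame of white_tray between -0.014 and 0.014 m and z of bob_tall in the frame of white_tray between 0.006 and 0.0107 m)) and x of bob_red in the frame of red_tray between -0.014 and 0.014 m and y of bob_red in the frame of red_tray between -0.014 and 0.014 m and z of bob_red in the frame of red_tray between 0.006 and 0.0107 m and angle between bob_red's own z axis and vertical below 0.08 rad and linear speed of each of file_a, file_b, bob_red, bob_wide, bob_tall below 0.02 m/s); the robot touches nothing.
It fails at once if the polish jar is shifted by more than 15 mm or tipped (distance of jar from where it was at the start of the episode above 0.015 m or angle between jar's own z axis and vertical above 0.3 rad).
It fails at once if the sanding block is shifted by more than 15 mm (distance of sanding_block from where it was at the start of the episode above 0.015 m).
It also fails if it takes over 86 s, if anything falls off the work surface, if the arm or the gripper's body presses on something with over 40 N, if the wrist force passes 120 N, or if a joint passes its speed limit or range.

ROBOT

A 6-joint arm with a two-finger parallel gripper is mounted at the origin on a cart in front of the work surface, level with it; the furniture and walls round the work are solid. World frame = base frame: x ahead of the robot, y to its left, z up, the work surface at z = 0. Lengths are in mm, angles in rad, forces in N, time in s.
With the tool pointing down it reaches from about 350 to 975 mm from the base axis. Payload 7.1 kg.
Tool frame: the origin (TCP) lies between the finger pads; the fingertips stand 14 mm ahead of it and the grasp point (between the pads) lies 5 mm behind it; z points along the fingers, y is the line along which they close (so a half turn about z gives the same grasp; the last joint's range is limited). The gripper opens to 88 mm and grips with 3 to 60 N. Pads are 20 mm wide; open, the fingers measure 115 mm over their backs; the gripper's body (75 mm by 178 mm) begins 61 mm behind the grasp point.
Start: joints at [1.231, 0.423, 1.63, -0, 1.089, -0.019], TCP at [197.047, 593.108, 236.675] pointing down, gripper open.
Joint ranges: [-3, 3], [-0.9, 2.11], [0.09, 2.58], [-1.31, 4.45], [0.11, 2.69], [-2.54, 2.54]. Speed limits (rad/s): [2.39, 2.39, 3.01, 3.14, 3.14, 3.14].

INTERFACE

Orientations are given as a rotation vector (axis times angle).
In Python, from workcell import ctrl gives the robot as it stands. The module is installed in compiled form; this text tells all that it offers.
- The arm moves only by the tool servo_tool, never from a script. Its argument "plan" is a list of rows, each a list of 3 entries, a list of its own where there are three numbers: the closure, from 0 (fully open) to 1 (shut), then the shift along the world's x, y, z in mm, then the turn about the world's z in degrees. In form: [[hand, [x, y, z], yaw], ...]. A call has 1 to 10 rows; each row is the pose to reach, as a shift and turn from the pose commanded when the call began; what a row does not reach only later rows make up. A row lasts 1/12 s, in which the tool goes at most 41.7 mm and 7.16 degrees, less where a joint would pass 70% of its speed; a pose out of reach is approached as far as the arm can. A call with a gripper value outside its range is refused whole. The fingers move at their own pace and stop on an object; the grip force is fixed at half the most. Time passes only in rows, so rows that repeat a pose let the fingers close. It gives the time, the measured TCP pose, the force, the opening and the grip force at its end, in the units of the state.
- ctrl.get_obs(): the state, without advancing time (a new reading comes with each control period).
- ctrl.get_image(name): name is "scene" or "top" or "wrist"; returns the picture (384x512x3 uint8, blue, green, red); there is no depth.
- ctrl.camera_info(name): a dict with "fovy" (degrees; the focal length in pixels is half the picture's height over the tangent of half this angle, whatever the lens; pixels are square), "cx", "cy" (the principal point, pixels), "k1" (the pictures are not rectified: a ray, as slopes to the right and down, at radius r is drawn at 1 + k1 r^2 times it, then the intrinsics apply), "rvec" (rotation vector, rad) and "tvec" (3), from world to camera coordinates, as OpenCV has them; the wrist camera has in their place "T_tool_cam" (4x4, takes a point from camera to tool coordinates, whose origin is the TCP and whose axes are the flange's). Camera axes: x right, y down, z forward; pixel columns grow to the right and rows downward; lengths in mm; the calibration is good to about 2 mm. A picture is of the moment at which its call begins: read the wrist's pose just before it. camera_info takes no time and is no camera call.
- ctrl.close_job(): hands the job in; it is judged then, once.
The state is a dict: "t": time; "qpos": joint angles; "qvel": joint speeds; "joint_torque": joint torques, N m; "ee_pos": TCP position; "orientation": TCP orientation; "ft_force": force on the tool from outside, world axes, zero at the start; "moment": the same for the moment, N m; "width": finger opening in mm; "grasp_force": force on a finger pad.
Only numpy, scipy, OpenCV 4.12 (cv2) and the standard library are available. Lean on these libraries where they do the work, as an engineer would, in place of code of your own. Each camera call takes 0.05 s, during which the arm holds its last target. There are 200 camera calls.

## Working session

There is one attempt and no reset: what is moved stays moved. The work goes in short steps, Python scripts to look and compute and a tool call to move; the robot and the scene stay as the last step left them, time stands still between calls to the robot, and variables do not carry over. Pictures are saved under pics/ and viewed, at most 14 in all, crops included, and the job is handed in when it is done.

Besides the shell and the picture viewer there is one more tool, called after "Call:" by a JSON object that holds its "op" and its "data". servo_tool: Moves the arm, as the interface text tells. Its arguments: {"type":"object","properties":{"plan":{"type":"array"}},"required":["plan"]}

```bash
mkdir -p pics; cat > h.py <<'E'
import numpy as np, cv2
from workcell import ctrl
def ray(name,u,v):
    c=ctrl.camera_info(name); f=192/np.tan(np.radians(c["fovy"])/2)
    x=(u-c["cx"])/f; y=(v-c["cy"])/f; k=c["k1"]; a,b=x,y
    for _ in range(30):
        s=1+k*(a*a+b*b); a,b=x/s,y/s
    d=np.array([a,b,1.])
    if name=="wrist":
        o=ctrl.get_obs(); R=cv2.Rodrigues(np.array(o["orientation"],float))[0]
        T=np.array(c["T_tool_cam"]); 
        return R@T[:3,3]+np.array(o["ee_pos"]), R@T[:3,:3]@d
    R=cv2.Rodrigues(np.array(c["rvec"],float))[0]; t=np.array(c["tvec"],float).ravel()
    return -R.T@t, R.T@d
def at(name,u,v,z):
    o,d=ray(name,u,v); return (o+d*(z-o[2])/d[2])[:2].round(1)
E
python3 - <<'E'
from h import *
for n in("top","scene"):
    cv2.imwrite(f"pics/{n}0.png",ctrl.get_image(n)); print(n,ray(n,256,192), ctrl.camera_info(n)["fovy"])
o=ctrl.get_obs(); print(o["t"],o["ee_pos"],o["orientation"],o["width"])
im=cv2.imread("pics/top0.png"); cv2.imwrite("pics/top0b.png",cv2.resize(im,(800,600),interpolation=cv2.INTER_CUBIC))
E
```

```text
top (array([ 410.93039503,  148.49637219, 1089.16262986]), array([ 0.07930815, -0.0075437 , -0.99719595])) 45.27469776522132
scene (array([-144.10987766,  512.7795535 ,  466.68383389]), array([ 0.76910363, -0.40283371, -0.49633292])) 49.377535596685576
0.1 [196.88336608 592.68230046 235.97485928] [-5.01747700e-01 -3.10100271e+00  2.16427677e-03] 87.98601101963776
```

View pics/top0b.png

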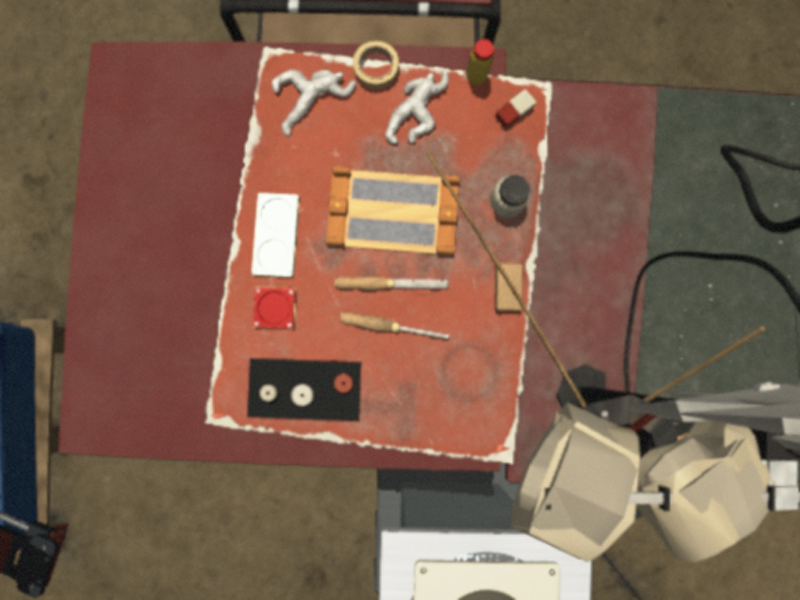

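View pics/scene0.png

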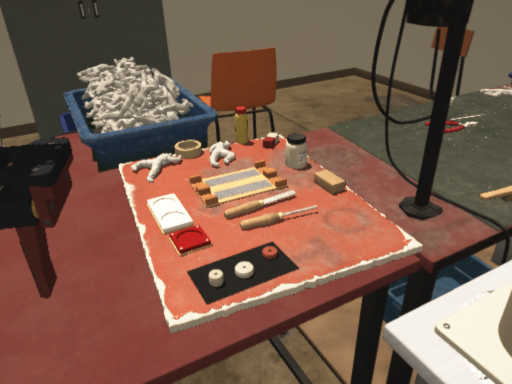

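The top picture shows the work area: white tray (275,235), red tray (274,308), rest (393,212), files (390,284) and (395,326), and bobs at (268,393), (302,395) and (343,383). The jar is at (512,195) and the block at (509,288), both well to the right. Next I'll measure them by colour segmentation.

```bash
cat > m.py <<'E'
from h import *
S=1.5625
def w(u,v,z): return at("top",(u+.5)/S-.5,(v+.5)/S-.5,z)
P={'jar':(512,195,77),'block':(509,288,25),'rest_c':(393,212,6),
'fa_handle_end':(336,285,10),'fa_tip':(447,284,10),'fb_end':(342,317,10),'fb_tip':(448,337,10),'rod_end z0':(430,155,0),'rod_end z600':(430,155,600),'lampbase':(580,385,0)}
for k,p in P.items(): print(k,w(*p))
im=cv2.imread("pics/top0.png"); hsv=cv2.cvtColor(im,cv2.COLOR_BGR2HSV)
def comps(name,mask,z,box,amin):
    x0,y0,x1,y1=[int(b/S) for b in box]
    m=np.zeros_like(mask); m[y0:y1,x0:x1]=mask[y0:y1,x0:x1]
    n,l,s,c=cv2.connectedComponentsWithStats(m.astype(np.uint8))
    for i in range(1,n):
        if s[i,4]<amin: continue
        pts=np.argwhere(l==i)[:,::-1]
        r=np.array([at("top",u,v,z) for u,v in pts])
        (cc,sz,an)=cv2.minAreaRect(r.astype(np.float32))
        q=r-r.mean(0); ev,V=np.linalg.eigh(q.T@q); d=V[:,1]
        print(name,s[i,4],'centroid',r.mean(0).round(1),'rect',np.round(cc,1),np.round(sz,1),round(an,1),'axis deg',round(np.degrees(np.arctan2(d[1],d[0])),1))
H,Sa,V=hsv[...,0],hsv[...,1],hsv[...,2]
comps('bob',(V>110),12,(250,362,358,416),15)
comps('bob_red',(V>90)&(Sa>90),12,(325,365,358,405),15)
comps('white',(Sa<60)&(V>150),13,(245,185,305,282),200)
comps('red',(Sa>215)&((H<5)|(H>174)),13,(245,282,303,335),100)
comps('felt',(Sa<60)&(V<200),7,(345,172,445,250),100)
comps('mat',(V<60),2,(240,350,370,425),300)
wood=(H>12)&(H<28)
comps('fileA',(wood|(Sa<90)),10,(325,270,460,300),60)
comps('fileB',(wood|(Sa<100)),10,(330,305,460,345),60)
x=im[150:280,140:300]; cv2.imwrite("pics/crop.png",cv2.resize(x,None,fx=5,fy=4.6,interpolation=cv2.INTER_CUBIC)[:600,:800])
E
python3 m.py
```

```text
jar [648.1 -15.9]
block [518.6 -21.2]
rest_c [632.2 155.3]
fa_handle_end [517.  237.9]
fa_tip [523.4  70.5]
fb_end [469.  227.1]
fb_tip [443.7  67.3]
rod_end z0 [725.7 100.4]
rod_end z600 [552.3 126.9]
lampbase [ 376.3 -136.2]
bob 108 centroid [371.  222.3] rect [371.  222.2] [26.3 24.7] 47.1 axis deg -154.7
bob 95 centroid [353.  334.4] rect [352.7 334.4] [23.3 23.1] 47.4 axis deg 89.6
bob 160 centroid [351.3 283.2] rect [351.  283.9] [30.2 30.4] 2.5 axis deg 75.4
bob_red 120 centroid [371.1 222. ] rect [370.5 221.6] [27.8 25.7] 1.9 axis deg 126.6
white 1375 centroid [590.8 334.1] rect [591.4 334. ] [ 62.8 127.1] 88.5 axis deg 178.4
felt 687 centroid [664.8 154. ] rect [664.8 154.3] [129.6  31.3] 87.2 axis deg 87.1Traceback (most recent call last):
  File "m.py", line 24, in <module>
    comps('felt',(Sa<60)&(V<200),7,(345,172,445,250),100)
    ~~~~~^^^^^^^^^^^^^^^^^^^^^^^^^^^^^^^^^^^^^^^^^^^^^^^^
  File "m.py", line 15, in comps
    r=np.array([at("top",u,v,z) for u,v in pts])
                ~~^^^^^^^^^^^^^
  File "h.py", line 16, in at
    o,d=ray(name,u,v); return (o+d*(z-o[2])/d[2])[:2].round(1)
        ~~~^^^^^^^^^^
  File "h.py", line 4, in ray
    c=ctrl.camera_info(name); f=192/np.tan(np.radians(c["fovy"])/2)
ValueError: time passes only in moves, steps and waits
```

```bash
sed -i 's/^def ray/CI={}\ndef info(n):\n    if n not in CI: CI[n]=(ctrl.camera_info(n),ctrl.get_obs())\n    return CI[n]\ndef ray/; s/c=ctrl.camera_info(name);/c,o=info(name);/; s/o=ctrl.get_obs(); R/R/' h.py
sed -i "s/'red',(Sa>215)&((H<5)|(H>174))/'red',(H<4)|(H>176)\&(Sa>190)/" m.py; python3 m.py | tail -n +18
```

```text
felt 707 centroid [602.6 157.1] rect [602.7 157.3] [129.6  31.7] 86.9 axis deg 87.1
mat 2007 centroid [359.  281.8] rect [358.8 281.5] [164.6  83.9] 89.9 axis deg 87.3
fileA 513 centroid [522.4 157.4] rect [522.3 155.2] [ 19.  169.9] 1.7 axis deg 91.2
fileB 391 centroid [458.6 161.3] rect [457.  147.6] [165.2  19.3] 82.7 axis deg 81.2
```

View pics/crop.png

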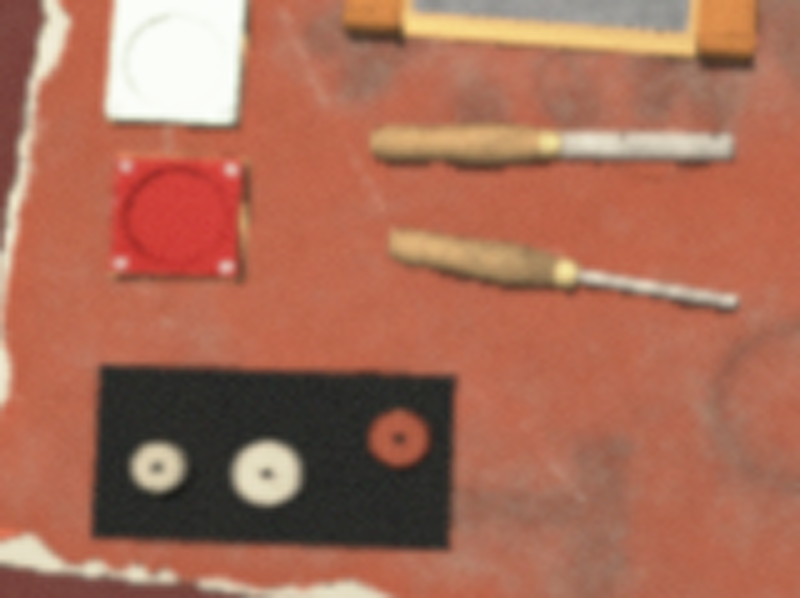

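```bash
python3 - <<'E'
from h import *
for u,v in[(125,165),(231,170),(227,268),(121,264)]: print(at("top",140+(u+.5)/5-.5,150+(v+.5)/4.6-.5,13))
E
```

```text
[505.5 356.2]
[504.4 305.8]
[454.3 305.5]
[454.7 355.6]
```

Call:
{"op": "servo_tool", "data": {"plan": [[0.4,[156,-259,-100],-73],[0.4,[156,-259,-100],-73],[0.4,[156,-259,-100],-73],[0.4,[156,-259,-100],-73],[0.4,[156,-259,-100],-73],[0.4,[156,-259,-100],-73],[0.4,[156,-259,-100],-73],[0.4,[156,-259,-100],-73],[0.4,[156,-259,-100],-73],[0.4,[156,-259,-100],-73]]}}

```text
t: 0.93
ee_pos: [353.4, 332.1, 135.8]
orientation: [-2.232, -2.211, 0.004]
ft_force: [-0.4, 0.8, 0.3]
width: 52.7
grasp_force: 0.0
```

```bash
python3 - <<'E'
from h import *
o=ctrl.get_obs(); im=ctrl.get_image("wrist"); cv2.imwrite("pics/w1.png",im); print(o["ee_pos"],o["width"])
m=(cv2.cvtColor(im,cv2.COLOR_BGR2GRAY)>110).astype(np.uint8)
n,l,s,c=cv2.connectedComponentsWithStats(m)
for i in range(1,n):
    if 300<s[i,4]<40000: print(s[i],c[i].round(1),at("wrist",*c[i],14),at("wrist",*c[i],20))
E
```

```text
[353.36760792 332.08880624 135.82045431] 52.7028319884575
[242 164  29  33 759] [256.2 180. ] [350.6 334.5] [350.7 336.2]
[ 237  217   37   38 1143] [254.9 235.4] [348.6 285.2] [348.7 288. ]
[195 231  24  76 969] [209.1 277.6] [306.8 244.5] [307.9 248.2]
[263 282  30  25 615] [277.6 294.6] [368.  225.9] [367.7 230. ]
[129 291  22  67 626] [137.6 321.1] [236.3 198.3] [238.9 203. ]
[372 293  17  65 469] [382.1 329. ] [467.2 185.8] [464.7 190.8]
[  172   312   205    72 10940] [275.7 349.5] [366.3 164.1] [366.  169.6]
[ 381  374  126   10 1013] [446.  379.4] [539.3 121.2] [535.2 127.6]
```

View pics/w1.png

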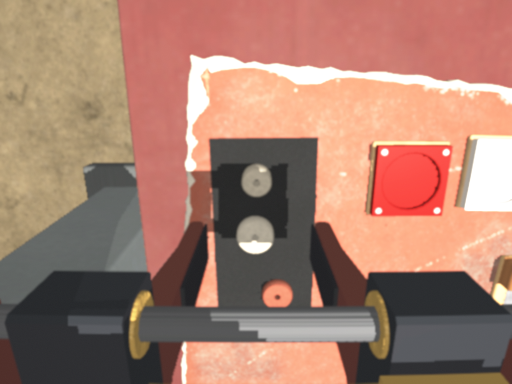

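The wrist picture shows the bobs at (256,180), (255,235) and (277,294) on the mat, with the fingers on both sides. They agree with the top view to about 3 mm.

Call:
{"op": "servo_tool", "data": {"plan": [[0.4,[-1,2,-40],0],[0.4,[-1,2,-80],0],[0.4,[-1,2,-100],0],[0.4,[-1,2,-114],0],[0.4,[-1,2,-114],0],[0.4,[-1,2,-114],0],[0.4,[-1,2,-114],0]]}}

```text
t: 1.57
ee_pos: [352.4, 336.6, 23.3]
orientation: [2.22, 2.223, 0.001]
ft_force: [0.0, -0.6, 0.5]
width: 52.9
grasp_force: 0.0
```

Call:
{"op": "servo_tool", "data": {"plan": [[0.4,[0,-2,-2],0],[0.4,[0,-2,-2],0],[1,[0,-2,-2],0],[1,[0,-2,-2],0],[1,[0,-2,-2],0],[1,[0,-2,-2],0],[1,[0,-2,-2],0],[1,[0,-2,-2],0],[1,[0,-2,-2],0],[1,[0,-2,-2],0]]}}

```text
t: 2.4
ee_pos: [352.1, 334.2, 20.8]
orientation: [2.221, 2.222, 0.0]
ft_force: [-0.4, -0.8, 3.1]
width: 23.3
grasp_force: 30.0
```

Call:
{"op": "servo_tool", "data": {"plan": [[1,[0,0,40],0],[1,[40,6,60],0],[1,[80,11,60],0],[1,[120,17,60],0],[1,[160,22,60],0],[1,[200,28,60],0],[1,[239,33,60],0],[1,[239,33,60],0],[1,[239,33,40],0],[1,[239,33,20],0]]}}

```text
t: 3.23
ee_pos: [592.1, 367.3, 40.8]
orientation: [2.222, 2.22, 0.003]
ft_force: [0.2, -1.2, -1.1]
width: 23.1
grasp_force: 30.0
```

Call:
{"op": "servo_tool", "data": {"plan": [[1,[0,0,-8],0],[1,[0,0,-12],0],[1,[0,0,-12],0],[1,[0,0,-12],0],[1,[0,0,-12],0]]}}

```text
t: 3.65
ee_pos: [590.7, 367.1, 28.7]
orientation: [-2.221, -2.222, 0.0]
ft_force: [0.3, 0.5, 0.0]
width: 23.4
grasp_force: 30.0
```

Call:
{"op": "servo_tool", "data": {"plan": [[0.55,[0,0,0],0],[0.55,[0,0,0],0],[0.55,[0,0,0],0],[0.4,[0,0,30],0],[0.4,[0,0,60],0],[0.4,[-60,-20,60],0],[0.4,[-120,-40,60],0],[0.4,[-180,-62,60],0],[0.4,[-241,-82,60],0],[0.4,[-241,-82,60],0]]}}

```text
t: 4.48
ee_pos: [392.1, 299.2, 89.0]
orientation: [2.222, 2.221, 0.001]
ft_force: [0.1, 0.2, 0.0]
width: 52.6
grasp_force: 0.0
```

Call:
{"op": "servo_tool", "data": {"plan": [[0.3,[0,0,0],0],[0.3,[0,0,0],0],[0.3,[0,0,0],0]]}}

```text
t: 4.73
ee_pos: [395.0, 300.9, 89.3]
orientation: [2.221, 2.221, 0.004]
ft_force: [0.3, 0.6, 0.3]
width: 61.3
grasp_force: 0.0
```

Call:
{"op": "servo_tool", "data": {"plan": [[0.3,[-22,-8,0],0],[0.3,[-45,-16,0],0],[0.3,[-45,-16,-30],0],[0.3,[-45,-16,-50],0],[0.3,[-45,-16,-68],0],[0.3,[-45,-16,-68],0],[0.3,[-45,-16,-68],0],[0.3,[-45,-16,-68],0]]}}

```text
t: 5.4
ee_pos: [350.1, 284.8, 21.1]
orientation: [2.222, 2.221, 0.002]
ft_force: [-0.2, -0.2, -0.3]
width: 61.5
grasp_force: 0.0
```

Call:
{"op": "servo_tool", "data": {"plan": [[1,[0,0,0],0],[1,[0,0,0],0],[1,[0,0,0],0],[1,[0,0,0],0],[1,[0,0,0],0],[1,[0,0,0],0],[1,[0,0,0],0],[1,[0,0,0],0]]}}

```text
t: 6.07
ee_pos: [349.0, 284.2, 21.0]
orientation: [2.221, 2.221, 0.001]
ft_force: [0.1, -1.1, 7.4]
width: 30.8
grasp_force: 30.0
```

Call:
{"op": "servo_tool", "data": {"plan": [[1,[0,0,40],0],[1,[40,3,60],0],[1,[80,6,60],0],[1,[120,9,60],0],[1,[160,12,60],0],[1,[200,15,60],0],[1,[240,18,60],0],[1,[240,18,60],0],[1,[240,18,40],0],[1,[240,18,20],0]]}}

```text
t: 6.9
ee_pos: [590.1, 302.1, 40.9]
orientation: [2.222, 2.22, 0.004]
ft_force: [0.1, -0.6, -1.2]
width: 31.1
grasp_force: 30.0
```

Call:
{"op": "servo_tool", "data": {"plan": [[1,[0,0,-8],0],[1,[0,0,-12],0],[1,[0,0,-12],0],[1,[0,0,-12],0],[1,[0,0,-12],0]]}}

```text
t: 7.32
ee_pos: [588.6, 302.1, 28.9]
orientation: [-2.221, -2.222, -0.0]
ft_force: [0.6, -0.3, 0.5]
width: 31.2
grasp_force: 30.0
```

Call:
{"op": "servo_tool", "data": {"plan": [[0.4,[0,0,0],0],[0.4,[0,0,0],0],[0.4,[0,0,0],0],[0.4,[0,0,0],0],[0.4,[0,0,30],0],[0.4,[0,0,60],0],[0.4,[0,0,60],0]]}}

```text
t: 7.9
ee_pos: [591.9, 303.6, 94.1]
orientation: [2.22, 2.22, 0.012]
ft_force: [1.5, 1.6, 1.4]
width: 52.7
grasp_force: 0.0
```

Call:
{"op": "servo_tool", "data": {"plan": [[0.4,[-35,-12,0],0],[0.4,[-70,-25,0],0],[0.4,[-105,-38,0],0],[0.4,[-140,-50,0],0],[0.4,[-180,-64,0],0],[0.4,[-220,-79,0],0],[0.4,[-220,-79,0],0],[0.4,[-220,-79,-30],0],[0.4,[-220,-79,-40],0],[0.4,[-220,-79,-40],0]]}}

```text
t: 8.73
ee_pos: [367.8, 222.4, 47.0]
orientation: [-2.221, -2.221, 0.006]
ft_force: [-0.9, 0.1, -0.5]
width: 52.4
grasp_force: 0.0
```

Call:
{"op": "servo_tool", "data": {"plan": [[0.4,[0,0,-14],0],[0.4,[0,0,-27],0],[0.4,[0,0,-27],0],[0.4,[0,0,-27],0],[0.4,[0,0,-27],0]]}}

```text
t: 9.15
ee_pos: [369.3, 223.2, 22.2]
orientation: [2.222, 2.221, 0.0]
ft_force: [0.5, 0.1, 0.3]
width: 52.8
grasp_force: 0.0
```

Red bob: grip a little lower, then carry.

Call:
{"op": "servo_tool", "data": {"plan": [[0.4,[0,0,-2],0],[0.4,[0,0,-2],0],[1,[0,0,-2],0],[1,[0,0,-2],0],[1,[0,0,-2],0],[1,[0,0,-2],0],[1,[0,0,-2],0],[1,[0,0,-2],0],[1,[0,0,-2],0],[1,[0,0,-2],0]]}}

```text
t: 9.98
ee_pos: [368.9, 223.0, 19.8]
orientation: [2.221, 2.221, 0.0]
ft_force: [-0.2, 0.4, 3.9]
width: 26.9
grasp_force: 30.0
```

Call:
{"op": "servo_tool", "data": {"plan": [[1,[0,0,40],0],[1,[22,22,60],0],[1,[44,44,60],0],[1,[66,65,60],0],[1,[88,87,60],0],[1,[110,109,60],0],[1,[110,109,60],0],[1,[110,109,40],0],[1,[110,109,20],0],[1,[110,109,20],0]]}}

```text
t: 10.82
ee_pos: [476.3, 330.3, 36.4]
orientation: [-2.22, -2.221, 0.01]
ft_force: [-1.3, -0.9, -1.1]
width: 27.1
grasp_force: 30.0
```

Call:
{"op": "servo_tool", "data": {"plan": [[1,[0,0,-7],0],[1,[0,0,-12],0],[1,[0,0,-12],0],[1,[0,0,-12],0],[1,[0,0,-12],0]]}}

```text
t: 11.23
ee_pos: [479.2, 332.2, 28.3]
orientation: [2.221, 2.221, 0.002]
ft_force: [-0.5, 1.4, 0.5]
width: 26.7
grasp_force: 30.0
```

Call:
{"op": "servo_tool", "data": {"plan": [[0.4,[0,0,0],0],[0.4,[0,0,0],0],[0.4,[0,0,0],0],[0.4,[0,0,0],0],[0.4,[0,0,30],0],[0.4,[0,0,60],0],[0.4,[0,0,60],0]]}}

```text
t: 11.82
ee_pos: [481.4, 333.8, 92.3]
orientation: [2.22, 2.22, 0.011]
ft_force: [1.4, 0.3, 0.4]
width: 52.7
grasp_force: 0.0
```

Call:
{"op": "servo_tool", "data": {"plan": [[0.5,[10,-35,0],0],[0.5,[20,-70,0],1],[0.5,[31,-105,0],1],[0.5,[42,-140,0],1],[0.5,[42,-140,0],1],[0.5,[42,-140,-30],1],[0.5,[42,-140,-55],1],[0.5,[42,-140,-70],1],[0.5,[42,-140,-71],1],[0.5,[42,-140,-71],1]]}}

```text
t: 12.65
ee_pos: [520.3, 192.3, 15.7]
orientation: [-2.201, -2.24, 0.002]
ft_force: [-0.3, -0.1, 0.5]
width: 44.2
grasp_force: 0.0
```

Call:
{"op": "servo_tool", "data": {"plan": [[0.5,[0,0,0],0],[0.5,[0,0,0],0],[1,[0,0,0],0],[1,[0,0,0],0],[1,[0,0,0],0],[1,[0,0,0],0],[1,[0,0,0],0],[1,[0,0,0],0],[1,[0,0,0],0]]}}

```text
t: 13.4
ee_pos: [520.9, 192.1, 16.9]
orientation: [2.202, 2.241, 0.0]
ft_force: [-0.4, 0.8, 2.9]
width: 19.5
grasp_force: 30.0
```

Call:
{"op": "servo_tool", "data": {"plan": [[1,[0,0,30],0],[1,[0,0,60],0],[1,[35,0,60],-1],[1,[70,0,60],-2],[1,[105,-1,60],-3],[1,[145,-1,60],-4],[1,[145,-1,60],-4],[1,[145,-1,40],-4],[1,[145,-1,25],-4],[1,[145,-1,25],-4]]}}

```text
t: 14.23
ee_pos: [662.8, 190.1, 37.7]
orientation: [-2.277, -2.16, 0.009]
ft_force: [-1.1, -0.3, -1.1]
width: 19.7
grasp_force: 30.0
```

Call:
{"op": "servo_tool", "data": {"plan": [[1,[0,0,-10],0],[1,[0,0,-18],0],[1,[0,0,-18],0],[1,[0,0,-18],0],[1,[0,0,-18],0]]}}

```text
t: 14.65
ee_pos: [665.9, 191.1, 23.9]
orientation: [2.279, 2.163, 0.0]
ft_force: [-0.8, 0.5, -0.6]
width: 19.5
grasp_force: 30.0
```

Call:
{"op": "servo_tool", "data": {"plan": [[0.55,[0,0,0],0],[0.55,[0,0,0],0],[0.55,[0,0,0],0],[0.55,[0,0,0],0],[0.55,[0,0,30],0],[0.55,[0,0,60],0],[0.5,[-35,-2,60],-1],[0.5,[-70,-4,60],-2],[0.5,[-105,-6,60],-4],[0.5,[-140,-7,60],-6]]}}

```text
t: 15.48
ee_pos: [524.5, 183.7, 84.1]
orientation: [2.391, 2.038, 0.001]
ft_force: [0.3, 0.4, 0.3]
width: 44.2
grasp_force: 0.0
```

Call:
{"op": "servo_tool", "data": {"plan": [[0.5,[-35,-2,0],0],[0.5,[-65,-3,0],0],[0.5,[-65,-3,0],0],[0.5,[-65,-3,-30],0],[0.5,[-65,-3,-50],0],[0.5,[-65,-3,-50],0],[0.5,[-65,-3,-50],0]]}}

```text
t: 16.07
ee_pos: [460.8, 180.9, 33.3]
orientation: [-2.388, -2.04, 0.002]
ft_force: [0.4, 0.3, 0.2]
width: 43.8
grasp_force: 0.0
```

```bash
python3 - <<'E'
from h import *
o=ctrl.get_obs(); im=ctrl.get_image("top"); x=im[95:275,140:320]; cv2.imwrite("pics/t2.png",cv2.resize(x,None,fx=3.3,fy=3.3,interpolation=cv2.INTER_CUBIC)); print(o["ee_pos"],o["orientation"])
E
```

```text
[460.77865411 180.91925114  33.29857621] [-2.38847621 -2.03990319  0.00239588]
```

View pics/t2.png

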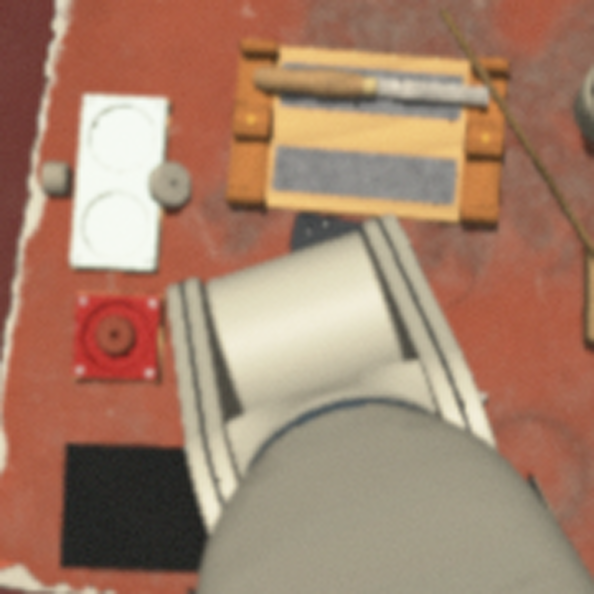

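The bobs went in wrong. The white tray's long side runs along world x, and I offset the recess centres along y. Tall now lies on its side by the left edge (55,180) and wide leans on the right edge (170,187). Red (115,335) and file_a are in place. I'll finish file_b first, then fix these two.

Call:
{"op": "servo_tool", "data": {"plan": [[0.5,[0,0,-10],0],[0.5,[0,0,-17],0],[0.5,[0,0,-17],0],[1,[0,0,-17],0],[1,[0,0,-17],0],[1,[0,0,-17],0],[1,[0,0,-17],0],[1,[0,0,-17],0],[1,[0,0,-17],0],[1,[0,0,-17],0]]}}

```text
t: 16.95
ee_pos: [461.0, 181.1, 16.9]
orientation: [2.389, 2.04, 0.001]
ft_force: [-0.2, 0.0, 1.6]
width: 19.7
grasp_force: 30.0
```

Call:
{"op": "servo_tool", "data": {"plan": [[1,[0,0,30],0],[1,[0,0,60],0],[1,[36,3,60],2],[1,[72,6,60],4],[1,[108,9,60],6],[1,[143,10,60],6],[1,[143,10,60],6],[1,[143,10,40],6],[1,[143,10,25],6],[1,[143,10,25],6]]}}

```text
t: 17.78
ee_pos: [600.7, 190.1, 38.2]
orientation: [-2.277, -2.16, 0.009]
ft_force: [-0.8, -0.1, -0.1]
width: 19.5
grasp_force: 30.0
```

Call:
{"op": "servo_tool", "data": {"plan": [[1,[0,0,-10],0],[1,[0,0,-18],0],[1,[0,0,-18],0],[1,[0,0,-18],0],[1,[0,0,-18],0]]}}

```text
t: 18.2
ee_pos: [603.8, 191.1, 23.9]
orientation: [2.279, 2.163, 0.0]
ft_force: [0.2, 0.8, -0.2]
width: 19.9
grasp_force: 30.0
```

Call:
{"op": "servo_tool", "data": {"plan": [[0.55,[0,0,0],0],[0.55,[0,0,0],0],[0.55,[0,0,0],0],[0.55,[0,0,0],0],[0.55,[0,0,30],0],[0.55,[0,0,60],0],[0.4,[-5,30,80],0],[0.4,[-10,65,90],1],[0.4,[-15,100,100],2],[0.4,[-19,130,110],3]]}}

```text
t: 19.03
ee_pos: [584.6, 322.8, 134.9]
orientation: [2.221, 2.222, 0.002]
ft_force: [-0.1, -0.6, -0.7]
width: 52.4
grasp_force: 0.0
```

Call:
{"op": "servo_tool", "data": {"plan": [[0.4,[0,0,0],0],[0.4,[0,0,0],0],[0.4,[0,0,0],0]]}}

```text
t: 19.28
ee_pos: [584.4, 320.5, 133.3]
orientation: [-2.221, -2.222, 0.001]
ft_force: [1.1, 0.3, 0.8]
width: 52.6
grasp_force: 0.0
```

```bash
python3 - <<'E'
from h import *
o=ctrl.get_obs(); im=ctrl.get_image("wrist"); cv2.imwrite("pics/w3.png",cv2.resize(im,(800,600),interpolation=cv2.INTER_CUBIC)); cv2.imwrite("pics/w3raw.png",im); print(o["ee_pos"],o["orientation"]); print(at("wrist",256,192,10))
cv2.imwrite("pics/t3.png",ctrl.get_image("top")); cv2.imwrite("pics/s3.png",cv2.resize(ctrl.get_image("scene")[120:300,110:310],None,fx=3.3,fy=3.3,interpolation=cv2.INTER_CUBIC))
E
```

```text
[584.37437615 320.54644445 133.29735641] [-2.22109478e+00 -2.22177462e+00  1.46594936e-03]
[581.5 310.9]
```

View pics/w3.png

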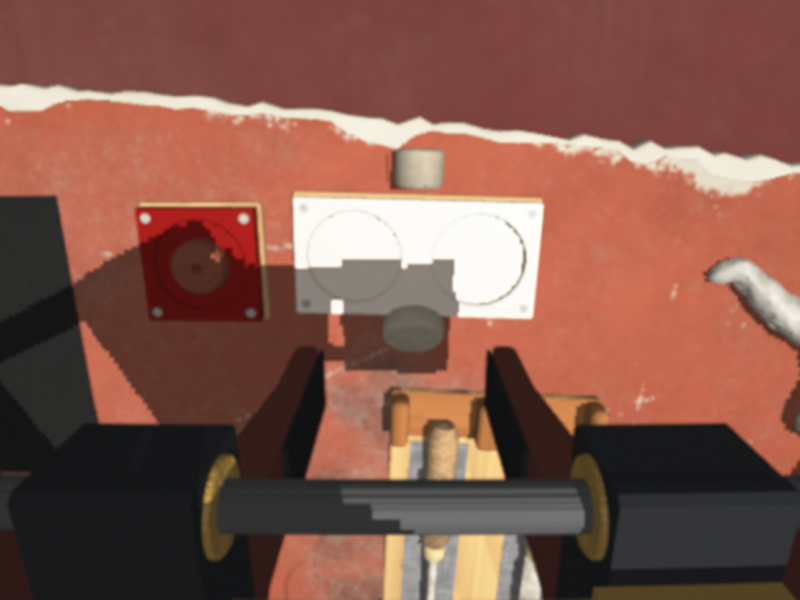

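View pics/s3.png

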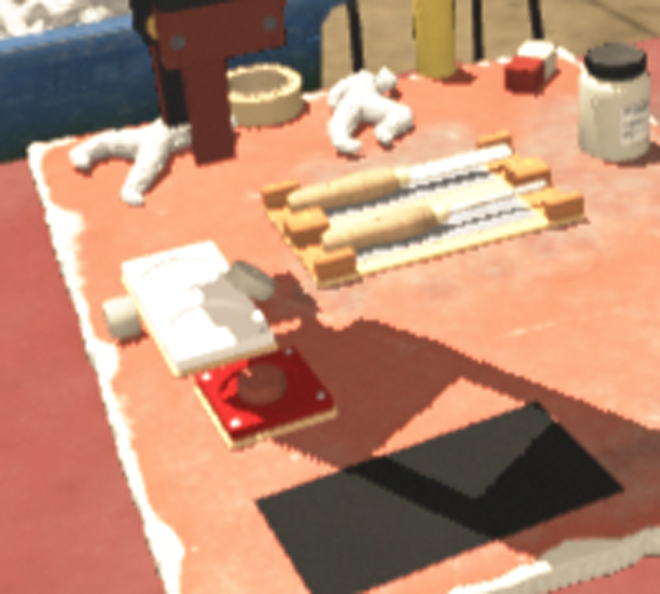

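Both files lie in their bays and red sits centred in its recess. In the 800-px wrist view, wide leans on the near edge at (413,328). Tall lies on its side at (418,168) with its axis along y. The recesses are at (354,255) and (479,259).

```bash
cat > m3.py <<'E'
from h import *
S=1.5625
def w(u,v,z): return at("wrist",(u+.5)/S-.5,(v+.5)/S-.5,z)
for k,p in {'recL':(354,255,13),'recR':(479,259,13),'trayTL':(293,197,13),'trayTR':(543,202,13),'trayBR':(533,319,13),'trayBL':(296,312,13),
'tallL':(391,168,12),'tallR':(444,168,12),'tall far':(418,148,24),'tall near':(418,188,24),'tall far':(418,149,12),'red':(198,267,19),
'wide L':(383,325,16),'wideR':(444,325,16),'wide far':(413,306,24),'wide near':(413,352,4),'wide near8':(413,352,10)}.items(): print(k,p,w(*p))
E
python3 m3.py; python3 - <<'E'
import cv2
a=cv2.imread('pics/w3raw.png')[90:235,180:360]
a=cv2.resize(a,None,fx=4.1,fy=4.1,interpolation=cv2.INTER_CUBIC)
cv2.imwrite('pics/w3c.png',cv2.convertScaleAbs(a,alpha=1.3,beta=15))
E
```

```text
recL (354, 255, 13) [558.2 335.8]
recR (479, 259, 13) [622.1 333.6]
trayTL (293, 197, 13) [528.7 365.4]
trayTR (543, 202, 13) [652.9 362.7]
trayBR (533, 319, 13) [651.9 301. ]
trayBL (296, 312, 13) [526.7 305.1]
tallL (391, 168, 12) [577.5 379.3]
tallR (444, 168, 12) [603.4 379.2]
tall far (418, 149, 12) [590.6 388.3]
tall near (418, 188, 24) [590.5 370.8]
red (198, 267, 19) [479.6 331.3]
wide L (383, 325, 16) [572.6 298.9]
wideR (444, 325, 16) [604.6 298.8]
wide far (413, 306, 24) [588.2 312. ]
wide near (413, 352, 4) [588.6 278.3]
wide near8 (413, 352, 10) [588.5 280.9]
```

View pics/w3c.png

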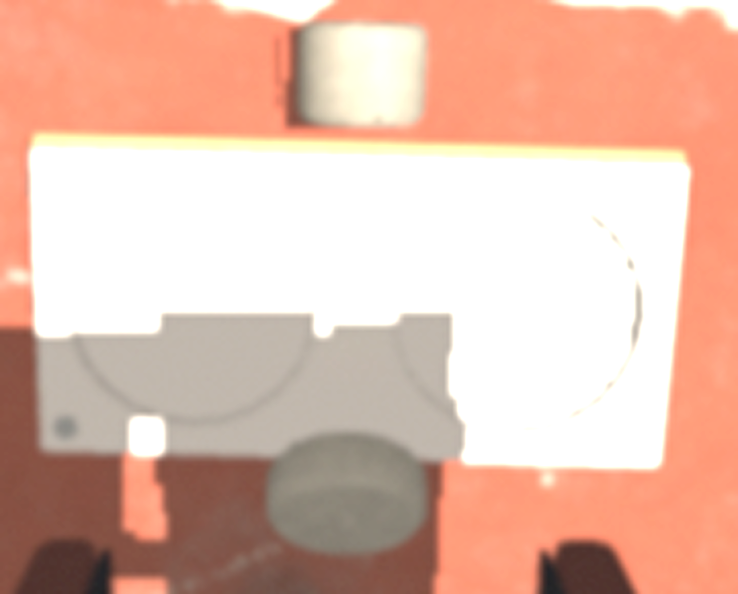

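Wide stands steeply against the near edge with its top face turned to -y. I'll grip it, pull it off the edge and press it flat on the table.

Call:
{"op": "servo_tool", "data": {"plan": [[0.3,[4,-32,-10],0],[0.3,[4,-32,-40],0],[0.3,[4,-32,-80],0],[0.3,[4,-32,-100],0],[0.3,[4,-32,-115],0],[0.3,[4,-32,-115],0],[0.3,[4,-32,-115],0],[0.3,[4,-32,-115],0]]}}

```text
t: 20.1
ee_pos: [589.4, 288.8, 19.2]
orientation: [2.222, 2.221, 0.001]
ft_force: [0.2, -0.7, 0.3]
width: 61.8
grasp_force: 0.0
```

Call:
{"op": "servo_tool", "data": {"plan": [[1,[0,0,0],0],[1,[0,0,0],0],[1,[0,0,0],0],[1,[0,0,0],0],[1,[0,0,0],0],[1,[0,0,0],0],[1,[0,0,0],0],[1,[0,0,0],0]]}}

```text
t: 20.77
ee_pos: [588.9, 289.0, 18.8]
orientation: [2.221, 2.221, 0.0]
ft_force: [0.3, -1.0, 1.2]
width: 31.0
grasp_force: 30.0
```

Call:
{"op": "servo_tool", "data": {"plan": [[1,[0,0,12],0],[1,[0,-15,12],0],[1,[0,-15,12],0],[1,[0,-15,6],0],[1,[0,-15,0],0],[1,[0,-15,0],0]]}}

```text
t: 21.27
ee_pos: [588.7, 273.9, 17.7]
orientation: [-2.222, -2.221, 0.001]
ft_force: [0.0, 0.2, 2.1]
width: 30.6
grasp_force: 30.0
```

Call:
{"op": "servo_tool", "data": {"plan": [[1,[0,0,-1.5],0],[1,[0,0,-3],0],[1,[0,0,-3],0],[1,[0,0,-3],0]]}}

```text
t: 21.6
ee_pos: [589.7, 274.5, 16.3]
orientation: [2.221, 2.221, 0.003]
ft_force: [0.5, -1.0, 8.0]
width: 31.1
grasp_force: 30.0
```

```bash
python3 - <<'E'
from h import *
im=ctrl.get_image("wrist"); s=ctrl.get_image("scene")[170:260,150:270]
a=cv2.resize(im[170:320,160:360],(400,300)); b=cv2.resize(s,(400,300),interpolation=cv2.INTER_CUBIC)
cv2.imwrite("pics/p4.png",np.hstack([a,b]))
E
```

```text
(no output)
```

View pics/p4.png

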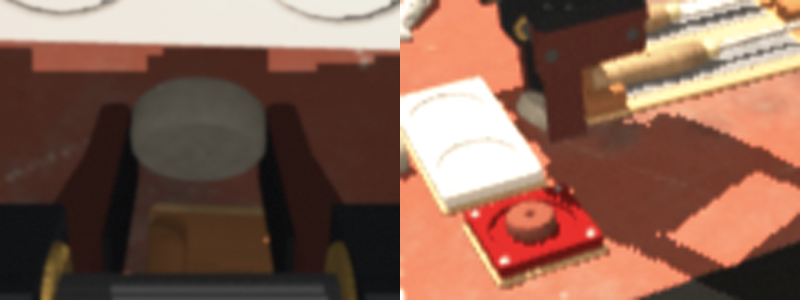

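Wide is gripped and tilted only moderately now, so it should settle flat when released. I'll check its outline numerically from above.

Call:
{"op": "servo_tool", "data": {"plan": [[0.45,[0,0,2],0],[0.45,[0,0,2],0],[0.45,[0,0,2],0],[0.45,[0,0,2],0],[0.4,[0,0,35],0],[0.4,[0,0,75],0],[0.4,[0,10,115],0],[0.4,[0,10,115],0],[0.4,[0,10,115],0],[0.4,[0,10,115],0]]}}

```text
t: 22.53
ee_pos: [588.3, 283.9, 130.2]
orientation: [-2.221, -2.222, 0.001]
ft_force: [0.1, 0.1, 0.2]
width: 52.7
grasp_force: 0.0
```

```bash
python3 - <<'E'
from h import *
o=ctrl.get_obs(); im=ctrl.get_image("wrist"); cv2.imwrite("pics/w5.png",im); print(o["ee_pos"])
print(ray("wrist",256,192))
s=ctrl.get_image("scene")[170:260,150:270]
a=cv2.resize(im[130:280,160:360],(400,300)); b=cv2.resize(s,(400,300),interpolation=cv2.INTER_CUBIC)
cv2.imwrite("pics/p5.png",np.hstack([a,b]))
E
```

```text
[588.30707956 283.85402796 130.23284656]
(array([587.82403947, 362.40061979, 278.30396862]), array([-0.01108815, -0.30752209, -0.95173196]))
```

View pics/p5.png

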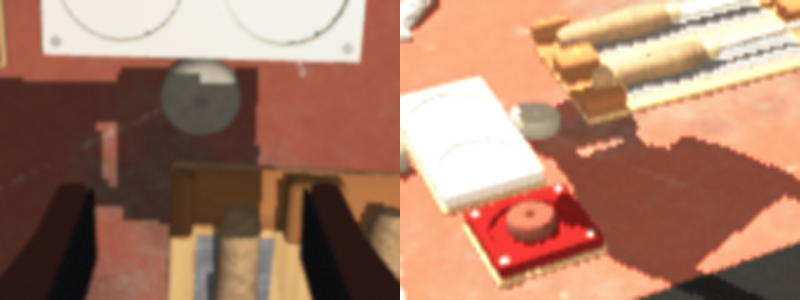

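Wide now lies flat, round outline at about raw pixel (260,178).

```bash
python3 - <<'E'
from h import *
print(at("wrist",260,178,12),at("wrist",240.5,178,12),at("wrist",280,178,12))
E
```

```text
[587.7 288.1] [572.1 288. ] [603.6 288.1]
```

Call:
{"op": "servo_tool", "data": {"plan": [[0.4,[0,2,-40],0],[0.4,[0,2,-80],0],[0.4,[0,2,-100],0],[0.4,[0,2,-111],0],[0.4,[0,2,-111],0],[0.4,[0,2,-111],0],[1,[0,2,-111],0],[1,[0,2,-111],0],[1,[0,2,-111],0],[1,[0,2,-111],0]]}}

```text
t: 23.47
ee_pos: [589.2, 286.2, 20.3]
orientation: [2.221, 2.221, 0.002]
ft_force: [-0.3, 0.4, -0.6]
width: 31.0
grasp_force: 30.0
```

Call:
{"op": "servo_tool", "data": {"plan": [[1,[0,0,0],0],[1,[0,0,0],0],[1,[0,0,0],0],[1,[0,0,0],0]]}}

```text
t: 23.8
ee_pos: [589.2, 286.1, 20.1]
orientation: [2.221, 2.221, 0.001]
ft_force: [1.1, -0.6, 3.9]
width: 30.9
grasp_force: 30.0
```

Call:
{"op": "servo_tool", "data": {"plan": [[1,[0,0,30],0],[1,[0,0,40],0],[1,[-15,24,40],0],[1,[-30,48,40],0],[1,[-30,48,40],0],[1,[-30,48,25],0],[1,[-30,48,16],0],[1,[-30,48,10],0],[1,[-30,48,10],0],[1,[-30,48,10],0]]}}

```text
t: 24.63
ee_pos: [558.8, 332.9, 28.5]
orientation: [-2.222, -2.22, 0.003]
ft_force: [-0.3, -0.3, -0.0]
width: 31.5
grasp_force: 30.0
```

Call:
{"op": "servo_tool", "data": {"plan": [[0.4,[0,0,0],0],[0.4,[0,0,0],0],[0.4,[0,0,0],0],[0.4,[0,0,0],0],[0.4,[0,0,30],0],[0.4,[0,0,50],0],[0.4,[15,22,50],0],[0.4,[31,45,50],0],[0.4,[31,45,50],0],[0.4,[31,45,50],0]]}}

```text
t: 25.47
ee_pos: [590.2, 379.8, 79.9]
orientation: [2.22, 2.222, 0.002]
ft_force: [-0.4, -0.2, 0.0]
width: 52.6
grasp_force: 0.0
```

Call:
{"op": "servo_tool", "data": {"plan": [[0.4,[0,0,-30],0],[0.4,[0,0,-50],0],[0.4,[0,0,-62],0],[0.4,[0,0,-62],0],[0.4,[0,0,-62],0],[1,[0,0,-62],0],[1,[0,0,-62],0],[1,[0,0,-62],0],[1,[0,0,-62],0],[1,[0,0,-62],0]]}}

```text
t: 26.3
ee_pos: [590.0, 378.6, 18.0]
orientation: [2.221, 2.221, 0.0]
ft_force: [0.6, -0.3, -0.8]
width: 23.5
grasp_force: 30.1
```

Call:
{"op": "servo_tool", "data": {"plan": [[1,[0,0,0],0],[1,[0,0,0],0],[1,[0,0,0],0]]}}

```text
t: 26.55
ee_pos: [590.0, 378.7, 17.9]
orientation: [2.221, 2.221, -0.0]
ft_force: [-0.5, -1.4, 1.9]
width: 23.0
grasp_force: 30.0
```

Call:
{"op": "servo_tool", "data": {"plan": [[1,[0,0,30],0],[1,[0,0,55],0],[1,[-17,-33,55],0],[1,[-34,-66,55],0],[1,[-50,-100,55],0],[1,[-50,-100,55],0],[1,[-50,-100,30],0],[1,[-50,-100,10],0],[1,[-50,-100,3],0],[1,[-50,-100,0.5],0]]}}

```text
t: 27.38
ee_pos: [539.0, 278.5, 17.6]
orientation: [-2.221, -2.221, 0.005]
ft_force: [-7.3, -6.4, 24.0]
width: 23.2
grasp_force: 30.0
```

Call:
{"op": "servo_tool", "data": {"plan": [[1,[0,0,0],0],[1,[0,0,0],0],[0.6,[0,0,0],0],[0.55,[0,0,0],0],[0.55,[0,0,0],0],[0.55,[0,0,0],0],[0.45,[0,0,0],0],[0.45,[0,0,0],0]]}}

```text
t: 28.05
ee_pos: [539.8, 279.0, 18.2]
orientation: [2.221, 2.221, 0.0]
ft_force: [0.8, -0.5, -0.1]
width: 47.5
grasp_force: 0.0
```

```bash
python3 - <<'E'
from h import *
o=ctrl.get_obs(); im=ctrl.get_image("wrist"); cv2.imwrite("pics/w6.png",im); print(o["ee_pos"])
t=ctrl.get_image("scene")[160:270,140:280]
a=cv2.resize(im[130:355,130:430],(400,300)); b=cv2.resize(t,(400,300),interpolation=cv2.INTER_CUBIC)
cv2.imwrite("pics/p6.png",np.hstack([a,b]))
E
```

```text
[539.83511454 279.03791115  18.21104444]
```

View pics/p6.png

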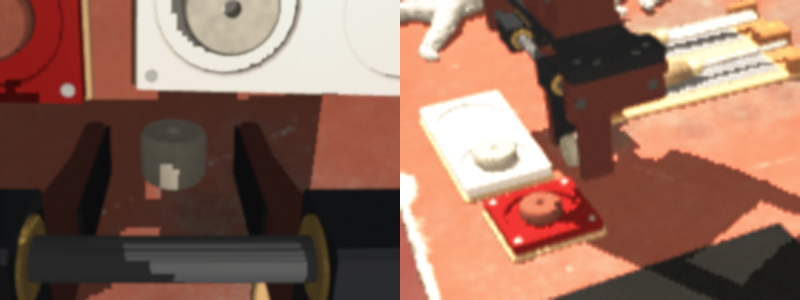

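Wide sits in its recess. Tall lies on its side with its axis along y between the open fingers; its +y face shows at (173,133).

```bash
python3 - <<'E'
from h import *
for r,z in[(119,0),(148,24),(187,24),(187,20)]: print(r,z,at("wrist",130+173*.75,130+r*.75,z))
for c in(141,206): print(at("wrist",130+c*.75,130+145*.75,16))
E
```

```text
119 0 [539.9 289. ]
148 24 [539.8 288.2]
187 24 [539.8 273.1]
187 20 [539.8 270.8]
[528.3 285.5]
[551.7 285.5]
```

Call:
{"op": "servo_tool", "data": {"plan": [[0.45,[0,-7,5],0],[0.45,[0,-13,5],0],[0.45,[0,-13,5],0],[0.45,[0,-13,5],0],[1,[0,-13,5],0],[1,[0,-13,5],0],[1,[0,-13,5],0],[1,[0,-13,5],0],[1,[0,-13,5],0],[1,[0,-13,5],0]]}}

```text
t: 28.98
ee_pos: [539.8, 266.1, 23.1]
orientation: [-2.221, -2.222, 0.0]
ft_force: [0.7, -0.2, -1.2]
width: 22.0
grasp_force: 30.0
```

Call:
{"op": "servo_tool", "data": {"plan": [[1,[0,0,10],0],[1,[0,0,18],0],[1,[0,9,18],0],[1,[0,18,18],0],[1,[0,18,18],0],[1,[0,18,18],0]]}}

```text
t: 29.48
ee_pos: [539.7, 284.9, 41.2]
orientation: [2.22, 2.223, 0.0]
ft_force: [0.5, 1.0, 0.3]
width: 22.1
grasp_force: 30.0
```

Call:
{"op": "servo_tool", "data": {"plan": [[1,[0,0,-2],0],[1,[0,0,-4],0],[1,[0,0,-4],0],[1,[0,0,-4],0]]}}

```text
t: 29.82
ee_pos: [539.5, 283.7, 36.7]
orientation: [-2.222, -2.221, 0.001]
ft_force: [-0.0, -0.3, -0.4]
width: 21.7
grasp_force: 30.0
```

Call:
{"op": "servo_tool", "data": {"plan": [[1,[0,0,-2],0],[1,[0,0,-4],0],[1,[0,0,-4],0],[1,[0,0,-4],0]]}}

```text
t: 30.15
ee_pos: [540.1, 283.6, 33.5]
orientation: [2.221, 2.221, 0.0]
ft_force: [-0.6, -3.0, 5.8]
width: 21.9
grasp_force: 30.0
```

Call:
{"op": "servo_tool", "data": {"plan": [[1,[0,0,-2],0],[1,[0,0,-4],0],[1,[0,0,-5],0],[1,[0,0,-5],0],[1,[0,0,-5],0]]}}

```text
t: 30.57
ee_pos: [540.5, 283.9, 28.7]
orientation: [2.221, 2.221, 0.002]
ft_force: [0.4, -1.7, 4.9]
width: 22.7
grasp_force: 30.0
```

```bash
python3 - <<'E'
from h import *
im=ctrl.get_image("wrist")
t=ctrl.get_image("scene")[170:245,160:260]
a=cv2.resize(im[130:280,160:360],(400,300)); b=cv2.resize(t,(400,300),interpolation=cv2.INTER_CUBIC)
cv2.imwrite("pics/p7.png",np.hstack([a,b]))
E
```

```text
(no output)
```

View pics/p7.png

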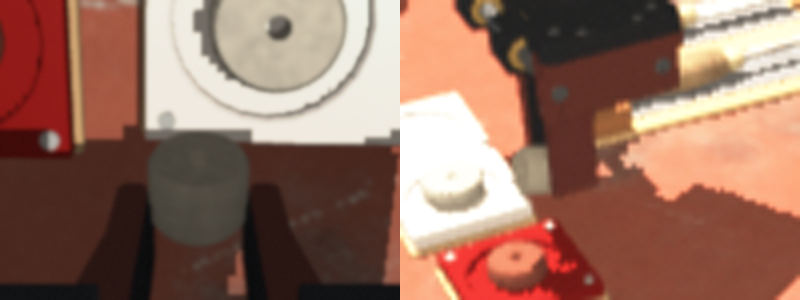

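Call:
{"op": "servo_tool", "data": {"plan": [[1,[0,0,-2],0],[1,[0,0,-4],0],[1,[0,0,-5],0],[1,[0,0,-5],0],[1,[0,0,-5],0]]}}

```text
t: 31.08
ee_pos: [540.6, 283.8, 23.8]
orientation: [2.221, 2.221, 0.002]
ft_force: [0.1, -2.6, 7.1]
width: 22.6
grasp_force: 30.0
```

Call:
{"op": "servo_tool", "data": {"plan": [[1,[0,2,0],0],[1,[0,4,0],0],[1,[0,4,0],0],[1,[0,4,0],0]]}}

```text
t: 31.42
ee_pos: [540.0, 287.0, 23.9]
orientation: [2.221, 2.221, -0.001]
ft_force: [-1.6, -5.2, 9.7]
width: 22.8
grasp_force: 30.0
```

```bash
python3 - <<'E'
from h import *
im=ctrl.get_image("wrist")
t=ctrl.get_image("scene")[170:245,160:260]
a=cv2.resize(im[130:280,160:360],(400,300),interpolation=cv2.INTER_CUBIC); a=cv2.convertScaleAbs(a,alpha=1.5,beta=20); b=cv2.resize(t,(400,300),interpolation=cv2.INTER_CUBIC)
cv2.imwrite("pics/p8.png",np.hstack([a,b]))
E
```

```text
(no output)
```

View pics/p8.png

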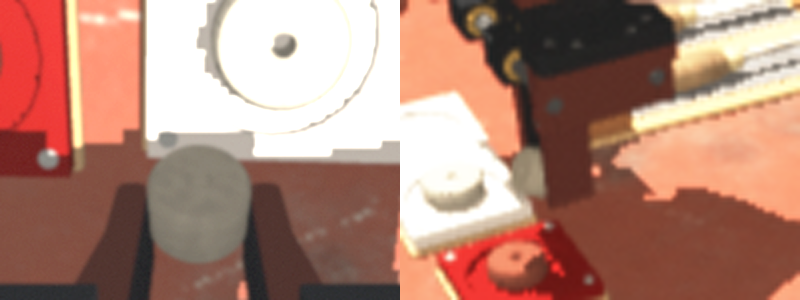

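Tilting works: the drum's face opened from edge-on to a ratio of about 0.7, so it has tipped roughly 30°. I'll keep pressing down.

Call:
{"op": "servo_tool", "data": {"plan": [[1,[0,-1,-1],0],[1,[0,-1,-2],0],[1,[0,-2,-3],0],[1,[0,-2,-4],0],[1,[0,-2,-5],0],[1,[0,-2,-5],0],[1,[0,-2,-5],0]]}}

```text
t: 32.1
ee_pos: [540.6, 285.5, 18.9]
orientation: [2.221, 2.221, 0.001]
ft_force: [0.5, -3.7, 7.1]
width: 22.5
grasp_force: 30.0
```

Call:
{"op": "servo_tool", "data": {"plan": [[1,[0,-1,-1],0],[1,[0,-2,-2],0],[1,[0,-2,-3],0],[1,[0,-2,-3],0],[1,[0,-2,-3],0]]}}

```text
t: 32.52
ee_pos: [540.7, 283.6, 15.8]
orientation: [2.221, 2.221, 0.001]
ft_force: [1.2, -3.8, 5.8]
width: 22.5
grasp_force: 30.0
```

```bash
cat > e.py <<'E'
from h import *
im=ctrl.get_image("wrist"); g=cv2.cvtColor(im,cv2.COLOR_BGR2HSV)
for c in range(252,268,5):
    print(c,[tuple(int(x) for x in (r,g[r,c,1],g[r,c,2])) for r in range(190,270,4)])
E
python3 e.py
```

```text
252 [(190, 17, 240), (194, 18, 240), (198, 18, 240), (202, 30, 198), (206, 27, 113), (210, 47, 82), (214, 47, 81), (218, 45, 79), (222, 51, 80), (226, 47, 76), (230, 50, 77), (234, 48, 79), (238, 46, 77), (242, 45, 79), (246, 48, 80), (250, 47, 82), (254, 46, 77), (258, 47, 71), (262, 48, 69), (266, 106, 70)]
257 [(190, 17, 240), (194, 17, 240), (198, 18, 240), (202, 32, 198), (206, 32, 111), (210, 48, 80), (214, 47, 81), (218, 45, 79), (222, 45, 79), (226, 48, 75), (230, 48, 74), (234, 46, 78), (238, 47, 82), (242, 47, 81), (246, 46, 78), (250, 46, 78), (254, 47, 76), (258, 43, 71), (262, 48, 69), (266, 69, 67)]
262 [(190, 17, 240), (194, 17, 240), (198, 18, 240), (202, 31, 199), (206, 30, 110), (210, 48, 80), (214, 48, 80), (218, 47, 82), (222, 45, 79), (226, 48, 74), (230, 45, 73), (234, 45, 79), (238, 47, 82), (242, 46, 78), (246, 46, 77), (250, 45, 80), (254, 49, 78), (258, 45, 74), (262, 47, 71), (266, 70, 69)]
267 [(190, 20, 234), (194, 17, 240), (198, 17, 240), (202, 32, 199), (206, 29, 114), (210, 47, 81), (214, 47, 81), (218, 47, 81), (222, 47, 81), (226, 48, 80), (230, 49, 78), (234, 48, 80), (238, 46, 83), (242, 46, 78), (246, 49, 78), (250, 46, 78), (254, 47, 76), (258, 45, 73), (262, 44, 70), (266, 108, 73)]
```

Call:
{"op": "servo_tool", "data": {"plan": [[1,[0,2,0],0],[1,[0,4,0],0],[1,[0,6,0],0],[1,[0,6,0],0],[1,[0,6,0],0]]}}

```text
t: 32.98
ee_pos: [539.4, 288.2, 15.5]
orientation: [2.221, 2.221, -0.004]
ft_force: [-1.9, -8.7, 10.7]
width: 23.5
grasp_force: 30.0
```

```bash
sed -i 's/range(252,268,5)/(257,262)/;s/range(190,270,4)/range(190,280,3)/' e.py; python3 e.py
```

```text
257 [(190, 17, 239), (193, 18, 241), (196, 18, 241), (199, 21, 234), (202, 29, 116), (205, 29, 115), (208, 31, 115), (211, 29, 115), (214, 36, 92), (217, 49, 83), (220, 44, 82), (223, 50, 82), (226, 47, 81), (229, 47, 81), (232, 48, 75), (235, 48, 75), (238, 45, 74), (241, 48, 75), (244, 46, 83), (247, 44, 82), (250, 47, 82), (253, 45, 79), (256, 49, 78), (259, 48, 80), (262, 47, 76), (265, 50, 72), (268, 47, 70), (271, 46, 67), (274, 122, 71), (277, 129, 71)]
262 [(190, 32, 192), (193, 23, 232), (196, 18, 240), (199, 22, 235), (202, 29, 115), (205, 29, 114), (208, 29, 114), (211, 29, 114), (214, 37, 96), (217, 47, 81), (220, 50, 82), (223, 46, 83), (226, 47, 82), (229, 47, 81), (232, 45, 74), (235, 49, 73), (238, 49, 73), (241, 46, 78), (244, 46, 83), (247, 47, 82), (250, 46, 78), (253, 50, 77), (256, 48, 79), (259, 47, 81), (262, 46, 78), (265, 47, 76), (268, 49, 73), (271, 49, 68), (274, 115, 73), (277, 103, 74)]
```

Call:
{"op": "servo_tool", "data": {"plan": [[1,[0,-3,8],0],[1,[0,-18,8],0],[1,[0,-18,8],0],[1,[0,-18,4],0],[1,[0,-18,2],0],[1,[0,-18,2],0],[1,[0,-18,2],0]]}}

```text
t: 33.62
ee_pos: [539.6, 272.1, 16.7]
orientation: [-2.221, -2.221, 0.001]
ft_force: [-0.3, 1.1, 0.2]
width: 23.5
grasp_force: 30.0
```

Call:
{"op": "servo_tool", "data": {"plan": [[1,[0,0,-1],0],[1,[0,0,-2],0],[1,[0,0,-2],0],[1,[0,0,-2],0]]}}

```text
t: 33.95
ee_pos: [539.7, 272.1, 15.1]
orientation: [-2.221, -2.222, 0.0]
ft_force: [0.9, 0.3, 0.4]
width: 23.2
grasp_force: 30.0
```

```bash
python3 e.py | tail -1
```

```text
262 [(190, 150, 158), (193, 140, 160), (196, 145, 149), (199, 151, 71), (202, 149, 70), (205, 145, 72), (208, 149, 72), (211, 149, 72), (214, 67, 76), (217, 48, 79), (220, 45, 80), (223, 50, 82), (226, 50, 82), (229, 49, 78), (232, 49, 73), (235, 50, 72), (238, 43, 71), (241, 45, 79), (244, 50, 82), (247, 46, 78), (250, 47, 76), (253, 51, 75), (256, 49, 78), (259, 46, 78), (262, 47, 76), (265, 45, 73), (268, 47, 71), (271, 50, 66), (274, 116, 66), (277, 128, 64)]
```

The drum is held at about 48° from lying, past its balance point of 37°, so releasing it should let it drop upright.

Call:
{"op": "servo_tool", "data": {"plan": [[0.68,[0,0,0],0],[0.68,[0,0,0],0],[0.68,[0,0,0],0],[0.68,[0,0,0],0],[0.5,[0,0,0],0],[0.5,[0,0,0],0],[0.5,[0,0,0],0]]}}

```text
t: 34.58
ee_pos: [539.8, 272.0, 15.2]
orientation: [-2.221, -2.221, -0.0]
ft_force: [0.8, -0.6, 0.5]
width: 42.9
grasp_force: 0.0
```

```bash
python3 e.py | tail -1
```

```text
262 [(190, 148, 158), (193, 140, 159), (196, 144, 149), (199, 145, 72), (202, 147, 71), (205, 147, 71), (208, 149, 72), (211, 151, 71), (214, 149, 72), (217, 142, 72), (220, 145, 72), (223, 149, 72), (226, 145, 72), (229, 149, 72), (232, 145, 72), (235, 76, 67), (238, 46, 67), (241, 47, 71), (244, 43, 71), (247, 50, 72), (250, 51, 75), (253, 47, 81), (256, 46, 83), (259, 46, 84), (262, 49, 84), (265, 46, 83), (268, 46, 77), (271, 46, 67), (274, 44, 75), (277, 46, 83)]
```

```bash
python3 - <<'E'
from h import *
im=cv2.cvtColor(ctrl.get_image("wrist"),cv2.COLOR_BGR2HSV)
m=((im[...,1]<62)&(im[...,2]>60)).astype(np.uint8); m[:232]=0;m[300:]=0;m[:,:215]=0;m[:,305:]=0
n,l,s,c=cv2.connectedComponentsWithStats(m); i=1+s[1:,4].argmax(); print(s[i],c[i])
for r in(250,271,292): print(r,at("wrist",259,r,18))
E
```

```text
[ 233  235   48   56 2168] [256.68911439 262.83256458]
250 [539.5 275.1]
271 [539.5 264. ]
292 [539.5 252.3]
```

Upright: the top face is centred at about (539,263), and its 0.85 foreshortening matches the view elevation. I'll regrip it and carry it to the far recess.

Call:
{"op": "servo_tool", "data": {"plan": [[0.45,[0,-5,4],0],[0.45,[0,-9,4],0],[0.45,[0,-9,4],0],[0.45,[0,-9,4],0],[1,[0,-9,4],0],[1,[0,-9,4],0],[1,[0,-9,4],0],[1,[0,-9,4],0],[1,[0,-9,4],0],[1,[0,-9,4],0]]}}

```text
t: 35.52
ee_pos: [539.7, 263.1, 19.1]
orientation: [-2.221, -2.222, 0.0]
ft_force: [-0.4, -0.3, -0.2]
width: 23.2
grasp_force: 30.0
```

Call:
{"op": "servo_tool", "data": {"plan": [[1,[0,0,30],0],[1,[0,0,45],0],[1,[28,24,45],0],[1,[56,48,45],0],[1,[83,71,45],0],[1,[83,71,45],0],[1,[83,71,45],0],[1,[83,71,30],0],[1,[83,71,20],0],[1,[83,71,20],0]]}}

```text
t: 36.35
ee_pos: [619.8, 332.1, 35.5]
orientation: [-2.22, -2.22, 0.01]
ft_force: [-0.1, -0.2, -0.8]
width: 23.1
grasp_force: 30.0
```

Call:
{"op": "servo_tool", "data": {"plan": [[1,[0,0,-5],0],[1,[0,0,-10],0],[1,[0,0,-10],0],[1,[0,0,-10],0],[1,[0,0,-10],0]]}}

```text
t: 36.77
ee_pos: [622.9, 334.0, 29.4]
orientation: [2.221, 2.221, 0.0]
ft_force: [-0.2, -0.1, -0.5]
width: 23.4
grasp_force: 30.0
```

Call:
{"op": "servo_tool", "data": {"plan": [[1,[0,0,-1],0],[1,[0,0,-1],0],[0.6,[0,0,-1],0],[0.55,[0,0,-1],0],[0.55,[0,0,-1],0],[0.55,[0,0,-1],0],[0.5,[0,0,30],0],[0.5,[0,0,65],0],[0.5,[-20,-5,100],0],[0.5,[-40,-10,110],0]]}}

```text
t: 37.6
ee_pos: [585.7, 325.4, 144.6]
orientation: [2.22, 2.219, 0.013]
ft_force: [1.0, -0.1, 0.8]
width: 44.1
grasp_force: 0.0
```

Call:
{"op": "servo_tool", "data": {"plan": [[0.5,[-40,-20,40],0],[0.5,[-60,-30,80],0],[0.5,[-60,-30,80],0],[0.5,[-60,-30,80],0]]}}

```text
t: 37.93
ee_pos: [522.6, 294.1, 223.8]
orientation: [2.22, 2.221, 0.009]
ft_force: [1.0, 0.3, 0.7]
width: 43.8
grasp_force: 0.0
```

```bash
python3 - <<'E'
from h import *
im=ctrl.get_image("wrist"); t=ctrl.get_image("top"); s=ctrl.get_image("scene")
a=cv2.resize(im,(400,300)); b=cv2.resize(s[130:280,130:330],(400,300),interpolation=cv2.INTER_CUBIC); c=cv2.resize(t[90:240,140:340],(400,300),interpolation=cv2.INTER_CUBIC)
cv2.imwrite("pics/end.png",np.vstack([np.hstack([a,b]),np.hstack([c,cv2.resize(im[70:220,150:350],(400,300))])]))
E
```

```text
(no output)
```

View pics/end.png

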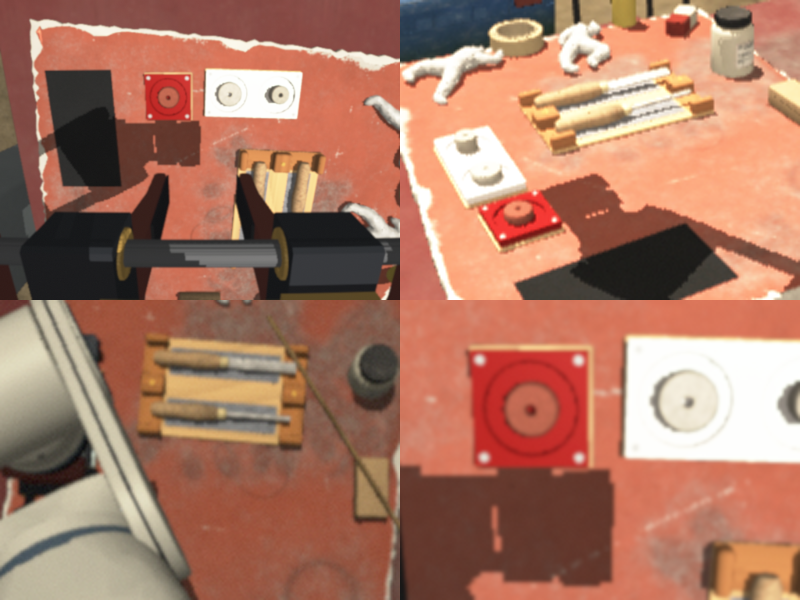

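All five pieces are in place: red (531,410) and wide (689,402) are centred in their recesses, tall stands upright in the far recess, and both files lie in their combs. The jar and block look unmoved, so I'm handing in.

```bash
python3 -c "
from workcell import ctrl
print(ctrl.close_job())"
```

```text
the job is handed in; nothing more can be done
None
```

I handed the job in at about 38 s with both files in the rest, the red bob in the red tray and the two white bobs in the white tray; the final picture shows them flat and the jar and block unmoved. On the first try I misplaced both white bobs because I misread the tray's direction, and they fell onto the work surface beside the tray before I set them right. The hand-in gave no verdict.

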